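# Scoop the dowel offcuts from the sawing tray into the waste bin

### The job

Clear the four dowel offcuts out of the wooden sawing tray with the yellow scoop: run its lip along the tray floor under them, up to the back fence, carry them over and tip them all into the grey waste bin (not the box of good parts), then lay the scoop down flat on the table and let go of it. Do not touch the offcuts with the fingers or shove the loose tray out of its place, and leave the other things on the table where they are.

Things in the scene. Friction and masses are not known exactly. Their poses are not given: they have to be found in the camera images.
- scoop: Small yellow hand scoop (dustpan shape), black handle, 160 g. Origin: centre of the pan underside; x points out of the open mouth, z up. Pan floor 3 mm thick, 116 mm wide, from the back wall (x = -50 mm, 36 mm high) to x = +50, then a 2 mm lip to x = +72. Side walls 28 mm high from x = -50 to +40. It starts flat on the table in front of the tray.
- scoop_grip (a point): middle of the scoop handle, on its axis: x = -83, z = 62 mm in the frame of the scoop. The handle is a flat-sided bar 20 mm wide (along y), 24 mm deep, 100 mm long, rising backwards from the back wall at 50 degrees above the pan floor, to an upper end at x = -115, z = 100 mm.
- scoop_lip (a point): middle of the front edge of the scoop lip, at the underside: x = +72 mm in the frame of the scoop
- tray: Wooden sawing tray with a green floor, 170 x 142 mm, 1.2 kg, loose (slides if pushed above some 8 N). Origin: centre of its underside; x points from its open front (x = -85 mm, no wall) to its back fence, z up. Floor top at z = 8 mm; side walls up to z = 32 mm, 126 mm apart inside (y +-63); back fence: inner face at x = +73 mm, top at z = 55 mm.
- offcut_a: offcut of round pale wood dowel, 24 mm in diameter and 16 mm high, bevelled ends, waxed (slippery), 12 g, standing on end in the tray; origin: centre of its lower end
- offcut_b: offcut of round dark brown wood dowel, 24 mm in diameter and 18 mm high, bevelled ends, waxed (slippery), 12 g, standing on end in the tray; origin: centre of its lower end
- offcut_c: offcut of round mid-brown wood dowel, 26 mm in diameter and 14 mm high, bevelled ends, waxed (slippery), 12 g, standing on end in the tray; origin: centre of its lower end
- offcut_d: offcut of round cork dowel, 26 mm in diameter and 16 mm high, bevelled ends, waxed (slippery), 12 g, standing on end in the tray; origin: centre of its lower end
- bin: Grey plastic waste bin, open topped, square 180 x 180 mm, 110 mm high, 4 mm walls, fixed. Origin: centre of its underside. It stands left or right of the tray.
- parts_box: Dark wooden box with good parts in it, 180 x 180 mm, 70 mm high, open, fixed, on the other side of the tray: not for waste. Origin: centre of its underside
- glue: white glue bottle with a red cap, 36 mm in diameter, 100 mm high, standing; origin: centre of its underside
- remote: black remote control, 170 x 45 x 18 mm, long along x; origin: centre of its underside
- mug: blue mug, 80 mm across, 90 mm high, handle at +y; origin: centre of its underside
- screwdriver: screwdriver lying on the table along its x axis; origin under its middle
- mouse: round black computer mouse, 62 mm across, 34 mm high; origin: centre of its underside
- clamp: small bar clamp with red jaws, 100 mm long, lying flat; origin: under the middle of its bar

How it is judged:
On the way:
1. at least one offcut rides in the scoop, lifted clear of the tray (((x of offcut_a in the frame of scoop between -0.06 and 0.08 m and y of offcut_a in the frame of scoop between -0.065 and 0.065 m and z of offcut_a in the frame of scoop between -0.005 and 0.05 m and height (world z) of offcut_a above 0.07 m) or (x of offcut_b in the frame of scoop between -0.06 and 0.08 m and y of offcut_b in the frame of scoop between -0.065 and 0.065 m and z of offcut_b in the frame of scoop between -0.005 and 0.05 m and height (world z) of offcut_b above 0.07 m) or (x of offcut_c in the frame of scoop between -0.06 and 0.08 m and y of offcut_c in the frame of scoop between -0.065 and 0.065 m and z of offcut_c in the frame of scoop between -0.005 and 0.05 m and height (world z) of offcut_c above 0.07 m) or (x of offcut_d in the frame of scoop between -0.06 and 0.08 m and y of offcut_d in the frame of scoop between -0.065 and 0.065 m and z of offcut_d in the frame of scoop between -0.005 and 0.05 m and height (world z) of offcut_d above 0.07 m))), for 0.2 s.
At the end, for the whole second after the job is handed in: All four offcuts lie at rest inside the waste bin (below its rim) and the scoop lies flat (within 0.1 rad and 8 mm) and at rest on the table top, released (x of offcut_a in the frame of bin between -0.088 and 0.088 m and y of offcut_a in the frame of bin between -0.088 and 0.088 m and z of offcut_a in the frame of bin between 0 and 0.09 m and linear speed of each of offcut_a, offcut_b, offcut_c, offcut_d, scoop below 0.02 m/s and x of offcut_b in the frame of bin between -0.088 and 0.088 m and y of offcut_b in the frame of bin between -0.088 and 0.088 m and z of offcut_b in the frame of bin between 0 and 0.09 m and x of offcut_c in the frame of bin between -0.088 and 0.088 m and y of offcut_c in the frame of bin between -0.088 and 0.088 m and z of offcut_c in the frame of bin between 0 and 0.09 m and x of offcut_d in the frame of bin between -0.088 and 0.088 m and y of offcut_d in the frame of bin between -0.088 and 0.088 m and z of offcut_d in the frame of bin between 0 and 0.09 m and height (world z) of scoop between -0.005 and 0.008 m and angle between scoop's own z axis and vertical below 0.1 rad); the robot touches nothing.
It fails at once if the fingers touch an offcut (contact force between the fingers and offcut_a above 0.3 N or contact force between the fingers and offcut_b above 0.3 N or contact force between the fingers and offcut_c above 0.3 N or contact force between the fingers and offcut_d above 0.3 N).
It fails at once if the tray is moved by more than 30 mm (distance of tray from where it was at the start of the episode above 0.03 m).
It fails at once if another thing on the table is moved by more than 30 mm (distance of any of glue, remote, mug, screwdriver, mouse, clamp from where it was at the start of the episode above 0.03 m).
It also fails if it takes over 69 s, if anything falls off the work surface, if the arm or the gripper's body presses on something with over 40 N, if the wrist force passes 120 N, or if a joint passes its speed limit or range.

### The arm

A 6-joint arm with a two-finger parallel gripper is mounted at the origin on the work surface. World frame = base frame: x ahead of the robot, y to its left, z up, the work surface at z = 0. Lengths are in m, angles in rad, forces in N, time in s.
With the tool pointing down it reaches from about 0.3 to 0.825 m from the base axis. Payload 5.4 kg.
Tool frame: the origin (TCP) lies at the centre of the arm's flange, where the gripper is bolted on; the fingertips stand 190 mm ahead of it and the grasp point (between the pads) lies 171 mm ahead of it; z points along the fingers, y is the line along which they close (so a half turn about z gives the same grasp; the last joint's range is limited). The gripper opens to 92 mm and grips with 3 to 60 N. Pads are 20 mm wide; open, the fingers measure 128 mm over their backs; the gripper's body (75 mm by 189 mm) begins 69 mm behind the grasp point.
Start: joints at [-1.551, 0.158, 1.597, -0, 1.386, -0.21], TCP at [0.131, -0.56, 0.405] pointing down, gripper open.
Joint ranges: [-2.91, 2.91], [-0.94, 2.29], [0.18, 2.7], [-1.29, 4.43], [0.17, 2.64], [-3, 3]. Speed limits (rad/s): [2.57, 2.57, 3.14, 3.14, 3.14, 3.14].

### API

Orientations are given as a unit quaternion [x, y, z, w].
In Python, from bench import status, viewer, order gives the robot as it stands. The module is installed in compiled form; this text tells all that it offers.
- The arm moves only by the tool apply_moves, never from a script. Its argument "commands" is a list of rows, each a list of 3 entries, a list of its own where there are three numbers: the closure, from -1 (fully open) to 1 (shut), then the shift along the world's x, y, z in units of 100 mm (1.0 is 100 mm), then the turn about the world's z in units of 90 degrees (1.0 is 90 degrees). In form: [[grip, [dx, dy, dz], yaw], ...]. A call has 1 to 10 rows; each row is the pose to reach, as a shift and turn from the pose commanded when the call began; what a row does not reach only later rows make up. A row lasts 1/12 s, in which the tool goes at most 41.7 mm and 7.16 degrees, less where a joint would pass 70% of its speed; a pose out of reach is approached as far as the arm can. A call with a number of a shift or a turn outside -1 to 1 is refused whole. A call with a gripper value outside its range is refused whole. The fingers move at their own pace and stop on an object; the grip force is fixed at half the most. Time passes only in rows, so rows that repeat a pose let the fingers close. It gives the time, the measured TCP pose, the force, the opening and the grip force at its end, in the units of the state.
- status.read_state(): the state, without advancing time (a new reading comes with each control period).
- viewer.capture(name): name is "side" or "top"; returns a dict with "pixels" (420x560x3 uint8, red, green, blue), "fovy" (degrees; the focal length in pixels is half the picture's height over the tangent of half this angle, whatever the lens; pixels are square), "cx", "cy" (the principal point, pixels), "k1" (the pictures are not rectified: a ray, as slopes to the right and down, at radius r is drawn at 1 + k1 r^2 times it, then the intrinsics apply), "T" (4x4, takes a point from camera to world coordinates). Camera axes: x right, y down, z forward; pixel columns grow to the right and rows downward; lengths in m; the calibration is good to about 2 mm. A picture is of the moment at which its call begins. There is no depth.
- order.close_job(): hands the job in; it is judged then, once.
The state is a dict: "time": time; "joints": joint angles; "joint_vel": joint speeds; "effort": joint torques, N m; "ee_pos": TCP position; "tool_rot": TCP orientation; "contact_force": force on the tool from outside, world axes, zero at the start; "ft_torque": the same for the moment, N m; "grip_width": opening from 0.0 (shut) to 1.0 (fully open); "grasp_force": force on a finger pad.
Only numpy, scipy, OpenCV 4.12 (cv2) and the standard library are available. Lean on these libraries where they do the work, as an engineer would, in place of code of your own. Each camera call takes 0.05 s, during which the arm holds its last target. There are 200 camera calls.

## Working session

There is one attempt and no reset: what is moved stays moved. The work goes in short steps, Python scripts to look and compute and a tool call to move; the robot and the scene stay as the last step left them, time stands still between calls to the robot, and variables do not carry over. Pictures are saved under pics/ and viewed, at most 10 in all, crops included, and the job is handed in when it is done.

Besides the shell and the picture viewer there is one more tool, called after "Emit:" as a command line: name --argument value ..., lists and objects as JSON in quotes. apply_moves: Moves the arm, as the interface text tells. Its arguments: {"type":"object","properties":{"commands":{"type":"array"}},"required":["commands"]}

```bash
mkdir -p pics; cat > h.py <<'E'
import numpy as np, cv2
from bench import status, viewer, order
def cap(name, fn=None):
    d=viewer.capture(name)
    if fn: cv2.imwrite('pics/'+fn, cv2.cvtColor(d['pixels'],cv2.COLOR_RGB2BGR))
    return d
def K(d):
    f=210/np.tan(np.radians(d['fovy'])/2); return np.array([[f,0,d['cx']],[0,f,d['cy']],[0,0,1.]]), np.array([d['k1'],0,0,0,0.])
def cast(d,uv,z):
    k,D=K(d); T=np.array(d['T'])
    p=cv2.undistortPoints(np.float64(uv).reshape(-1,1,2),k,D)[:,0]
    r=np.c_[p,np.ones(len(p))]@T[:3,:3].T
    return T[:3,3]+r*((np.asarray(z)-T[2,3])/r[:,2])[:,None]
E
python3 - <<'E'
from h import *
t=cap('top','top0.png'); s=cap('side','side0.png')
for d in (t,s): print(d['fovy'],d['cx'],d['cy'],d['k1'],np.round(d['T'],3).tolist())
print(status.read_state())
E
```

```text
56.694244186358915 279.49988947274034 208.3866962575098 -0.10507423381931047 [[0.0, -0.997, 0.079, 0.471], [-1.0, 0.0, 0.005, -0.012], [-0.005, -0.079, -0.997, 1.167], [0.0, 0.0, 0.0, 1.0]]
42.221844558752274 275.799986739279 203.6969423961234 0.04228446986351915 [[-0.927, -0.179, 0.33, -0.108], [-0.375, 0.455, -0.808, 1.597], [-0.005, -0.872, -0.489, 1.03], [0.0, 0.0, 0.0, 1.0]]
{'time': 0.1, 'joints': array([-1.55110982e+00,  1.58992557e-01,  1.59808552e+00, -2.27650021e-05,
        1.38621695e+00, -2.10077762e-01]), 'joint_vel': array([-0.00190866, -0.00022757, -0.00366268, -0.00031107,  0.00125824,
       -0.00229589]), 'effort': array([ 7.22203658e-04, -3.86505318e+01, -3.22959530e+01,  7.04875449e-02,
        3.39719199e-02, -4.56188388e-05]), 'ee_pos': array([ 0.13093902, -0.5596381 ,  0.40382385]), 'tool_rot': array([ 9.93407702e-01,  1.14631643e-01,  6.97703202e-05, -8.48397360e-04]), 'contact_force': array([0.24437394, 0.19272077, 0.08147307]), 'ft_torque': array([-0.00635832,  0.01340979,  0.00090008]), 'grasp_force': 0.0, 'grip_width': 1.0021867655422552}
```

View pics/top0.png

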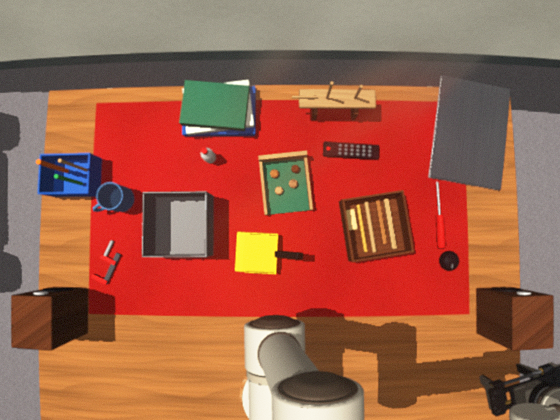

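View pics/side0.png

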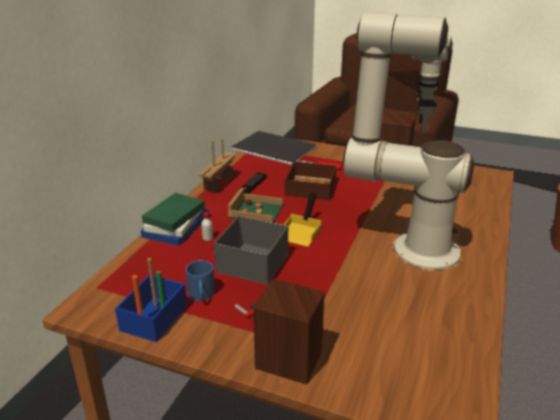

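```bash
python3 - <<'E'
from h import *
d=cap('top'); im=cv2.cvtColor(d['pixels'],cv2.COLOR_RGB2HSV); rgb=d['pixels'].astype(int)
def rect(m,z,lab,box):
    x0,y0,x1,y1=box; M=np.zeros(m.shape,np.uint8); M[y0:y1,x0:x1]=m[y0:y1,x0:x1]
    c=max(cv2.findContours(M,0,2)[0],key=cv2.contourArea)[:,0].astype(float)
    h=cv2.convexHull(c.astype(np.float32))
    P=cast(d,h.reshape(-1,2),z)[:,:2]; r=cv2.minAreaRect(P.astype(np.float32)*1000)
    print(lab,np.round(r[0],1),np.round(r[1],1),round(r[2],1)); 
    return c
H,S,V=[im[...,i].astype(int) for i in range(3)]
yel=((H>22)&(H<35)&(S>150)&(V>120)).astype(np.uint8)
cy=rect(yel,0.003,'scoop z3',(220,220,310,290)); rect(yel,0.028,'scoop z28',(220,220,310,290))
gr=((H>45)&(H<90)&(S>60)&(V>30)).astype(np.uint8)
rect(gr,0.008,'floor',(250,140,330,225))
gm=((S<60)&(V>30)).astype(np.uint8)
rect(gm,0.11,'bin rim',(130,180,220,265))
red=((H<6)|(H>174))&(S>180)
tw=((~red)&(gr==0)|(gr>0)).astype(np.uint8)
rect(tw,0.03,'tray outer',(250,145,325,225))
hd=((V<60)).astype(np.uint8); rect(hd,0.06,'handle z60',(270,240,320,268))
f=K(d)
def proj(P):
    T=np.linalg.inv(np.array(d['T'])); k,D=f
    return cv2.projectPoints(np.float64(P),cv2.Rodrigues(T[:3,:3])[0],T[:3,3],k,D)[0][:,0]
big=cv2.resize(cv2.cvtColor(d['pixels'][140:290,130:330],cv2.COLOR_RGB2BGR),None,fx=4,fy=4,interpolation=cv2.INTER_CUBIC); cv2.imwrite('pics/crop0.png',big)
E
```

```text
scoop z3 [431.4  64.3] [121.3 117.7] 87.1
scoop z28 [432.2  62.6] [118.7 115.2] 87.1
floor [629.5 -24.2] [155. 121.] 6.3
bin rim [512.6 281.7] [176.5 181.2] 0.4
tray outer [638.7 -23.1] [181.2 147.9] 6.1
handle z60 [425.2 -50.7] [34. 14.] 81.9
```

View pics/crop0.png

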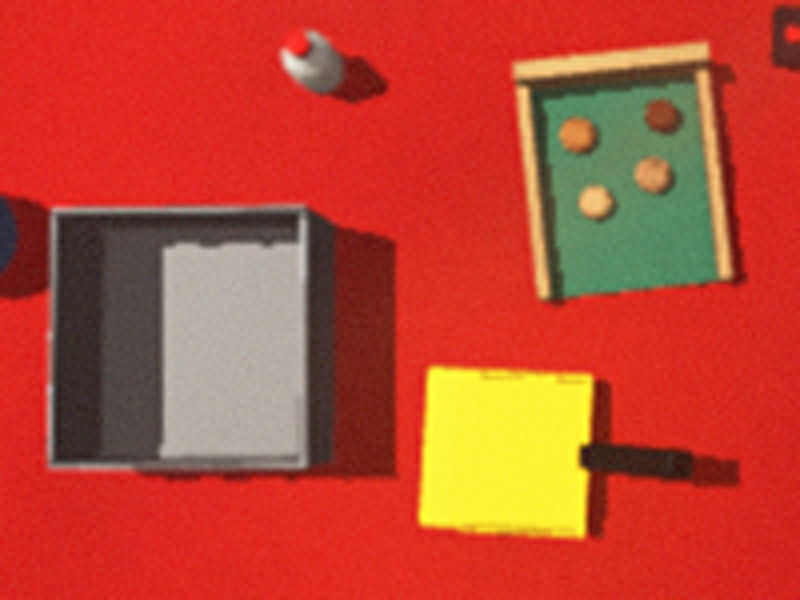

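The crop shows the tray (fence at crop 612,62, offcuts in its fence half), the scoop with its mouth to the left/+y (pan about 507,452, handle end 690,463), and the bin at left (180,340). I'll refine the tray edges once more.

```bash
python3 - <<'E'
from h import *
d=cap('top'); im=cv2.cvtColor(d['pixels'],cv2.COLOR_RGB2HSV); H,S,V=[im[...,i].astype(int) for i in range(3)]
wood=(H>10)&(H<28)&(S>50)&(V>130); gr=(H>40)&(H<95)&(S>50)&(V>20)
def fit(uv,z,lab):
    P=cast(d,uv,z)[:,:2].astype(np.float32)*1000
    vx,vy,x0,y0=cv2.fitLine(P,cv2.DIST_HUBER,0,.01,.01).ravel()
    if abs(vx)>abs(vy):
        if vx<0: vx,vy=-vx,-vy
        print(lab,'yaw',round(np.degrees(np.arctan2(vy,vx)),2),'y at x=635:',round(y0+(635-x0)*vy/vx,1))
    else:
        if vy<0: vx,vy=-vx,-vy
        print(lab,'yaw',round(np.degrees(np.arctan2(-vx,vy)),2),'x at y=-24:',round(x0+(-24-y0)*vx/vy,1))
L,Ri,R,Li=[],[],[],[]
for v in range(165,208):
    w=np.where(wood[v,250:325])[0]+250; g=np.where(gr[v,250:325])[0]+250
    a=w[w<g.mean()-8]; b=w[w>g.mean()+8]
    a=a[a<275]; b=b[b>300]
    if len(a): L.append((a.min()-.5,v)); Li.append((a.max()+.5,v))
    if len(b): R.append((b.max()+.5,v)); Ri.append((b.min()-.5,v))
for n,q in (('L outer',L),('L inner',Li),('R inner',Ri),('R outer',R)): fit(q,.032,n)
F=[(u,np.where(gr[180:225,u])[0].max()+180.5) for u in range(273,308)]; fit(F,.008,'front')
B=[(u,np.where(gr[150:200,u])[0].min()+149.5) for u in range(268,302)]; fit(B,.008,'fence inner')
Tp=[(u,np.where(wood[140:175,u])[0].min()+139.5) for u in range(263,303)]; fit(Tp,.055,'fence outer top')
s=cv2.morphologyEx(((wood|((H<20)&(S<220)&(V<160)))&~gr).astype(np.uint8),cv2.MORPH_OPEN,np.ones((3,3)))
n,l,st,c=cv2.connectedComponentsWithStats(s[155:205,268:306])
for i in range(1,n): print('off',st[i,4],np.round(cast(d,[c[i]+[268,155]],.023)[0,:2]*1000,1))
E
```

```text
L outer yaw 6.14 y at x=635: 48.4
L inner yaw 5.48 y at x=635: 39.0
R inner yaw 6.15 y at x=635: -83.9
R outer yaw 6.38 y at x=635: -94.6
front yaw 5.72 x at y=-24: 552.4
fence inner yaw 2.92 x at y=-24: 705.8
fence outer top yaw 6.07 x at y=-24: 722.0
off 226 [712.2 -28.2]
off 55 [679.8 -52.6]
off 67 [666.4  10.6]
off 67 [636.7 -45.5]
off 55 [615.1  -2.6]
```

Emit:
apply_moves --commands '[[-1,[0.5,0.95,0],0.6],[-1,[0.5,0.95,0],0.6],[-1,[0.5,0.95,0],0.6],[-1,[0.5,0.95,0],0.6],[-1,[0.5,0.95,0],0.6],[-1,[0.5,0.95,0],0.6],[-1,[0.5,0.95,0],0.6],[-1,[0.5,0.95,0],0.6]]'

```text
time: 0.87
ee_pos: [0.181, -0.4647, 0.4045]
tool_rot: [0.831, 0.556, 0.0, -0.0]
contact_force: [-0.1, -0.3, -0.7]
grip_width: 1.0
grasp_force: 0.0
```

Emit:
apply_moves --commands '[[-1,[0.6,1,0],0.22],[-1,[0.6,1,0],0.22],[-1,[0.6,1,0],0.22],[-1,[0.6,1,0],0.22]]'

```text
time: 1.2
ee_pos: [0.2429, -0.3611, 0.4042]
tool_rot: [0.723, 0.691, 0.001, -0.001]
contact_force: [-0.9, -0.2, 0.3]
grip_width: 1.002
grasp_force: 0.0
```

Emit:
apply_moves --commands '[[-1,[0.6,1,0],0],[-1,[0.6,1,0],0],[-1,[0.6,1,0],0],[-1,[0.6,1,0],0]]'

```text
time: 1.53
ee_pos: [0.3026, -0.2613, 0.4045]
tool_rot: [0.724, 0.69, 0.001, -0.0]
contact_force: [-1.5, -0.5, -0.5]
grip_width: 1.0
grasp_force: 0.0
```

Emit:
apply_moves --commands '[[-1,[0.6,1,0],0],[-1,[0.6,1,0],0],[-1,[0.6,1,0],0],[-1,[0.6,1,0],0]]'

```text
time: 1.87
ee_pos: [0.3625, -0.1616, 0.4047]
tool_rot: [0.724, 0.69, 0.001, -0.0]
contact_force: [0.5, -0.9, 1.0]
grip_width: 0.999
grasp_force: 0.0
```

Emit:
apply_moves --commands '[[-1,[0.6,1,-0.5],0],[-1,[0.6,1,-0.5],0],[-1,[0.6,1,-0.5],0],[-1,[0.6,1,-0.5],0],[-1,[0.6,1,-0.5],0],[-1,[0.6,1,-0.5],0]]'

```text
time: 2.37
ee_pos: [0.421, -0.0659, 0.3548]
tool_rot: [0.726, 0.688, -0.0, 0.0]
contact_force: [0.3, -0.4, -0.6]
grip_width: 1.004
grasp_force: 0.0
```

Emit:
apply_moves --commands '[[-1,[0.06,0.36,0],0],[-1,[0.06,0.36,-0.3],0],[-1,[0.06,0.36,-0.6],0],[-1,[0.06,0.36,-0.6],0],[-1,[0.06,0.36,-0.6],0]]'

```text
time: 2.78
ee_pos: [0.4265, -0.0303, 0.2946]
tool_rot: [0.726, 0.687, -0.001, -0.001]
contact_force: [0.6, 0.0, 0.0]
grip_width: 0.999
grasp_force: 0.0
```

Emit:
apply_moves --commands '[[-1,[0,0,-0.2],0],[-1,[0,0,-0.4],0],[-1,[0,0,-0.6],0],[-1,[0,0,-0.6],0],[-1,[0,0,-0.6],0]]'

```text
time: 3.2
ee_pos: [0.4275, -0.03, 0.2362]
tool_rot: [0.726, 0.688, 0.0, 0.0]
contact_force: [0.3, -0.4, 0.0]
grip_width: 1.0
grasp_force: 0.0
```

```bash
python3 - <<'E'
from h import *
t=cap('top')['pixels'][200:300,220:340]; s=cap('side')['pixels'][150:270,240:370]
a=cv2.resize(t,(480,400)); b=cv2.resize(s,(433,400),interpolation=2)
cv2.imwrite('pics/g1.png',cv2.cvtColor(cv2.resize(np.hstack([a,b]),(800,350)),cv2.COLOR_RGB2BGR))
E
```

```text
(no output)
```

View pics/g1.png

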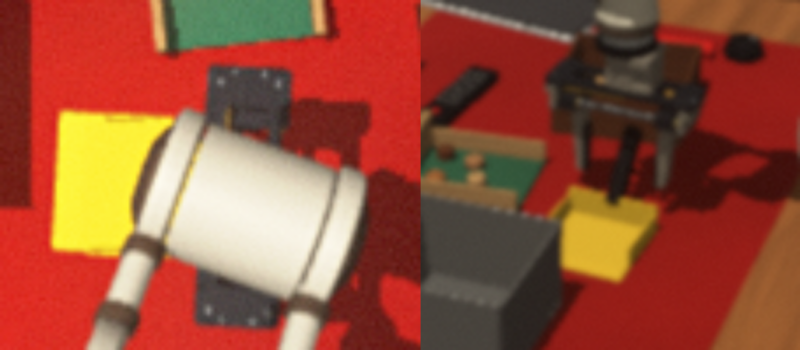

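The fingers straddle the handle (side crop about 620,160), centred. Close and lift.

Emit:
apply_moves --commands '[[1,[0,0,0],0],[1,[0,0,0],0],[1,[0,0,0],0],[1,[0,0,0],0],[1,[0,0,0],0],[1,[0,0,0],0],[1,[0,0,0],0],[1,[0,0,0],0]]'

```text
time: 3.97
ee_pos: [0.4269, -0.0288, 0.2346]
tool_rot: [0.726, 0.688, -0.0, -0.0]
contact_force: [-0.1, 0.1, 0.1]
grip_width: 0.439
grasp_force: 0.0
```

Emit:
apply_moves --commands '[[1,[0,0,0.2],0],[1,[0,0,0.4],0],[1,[0,0,0.6],0],[1,[0,0,0.6],0],[1,[0,0,0.6],0],[1,[0,0,0.6],0]]'

```text
time: 4.47
ee_pos: [0.4266, -0.0287, 0.2938]
tool_rot: [0.726, 0.688, -0.0, -0.001]
contact_force: [-0.4, 1.1, -0.4]
grip_width: 0.014
grasp_force: 0.0
```

Closing was still under way when I lifted; I'll reopen, check the scoop, and wait longer this time.

Emit:
apply_moves --commands '[[-1,[0,0,0],0],[-1,[0,0,0],0],[-1,[0,0,0],0],[-1,[0,0,0],0],[-1,[0,0,0],0],[-1,[0,0,0],0],[-1,[0,0,0],0],[-1,[0,0,0],0],[-1,[0,0,0],0],[-1,[0,0,0],0]]'

```text
time: 5.3
ee_pos: [0.427, -0.0289, 0.2947]
tool_rot: [0.726, 0.688, 0.0, 0.0]
contact_force: [-0.1, 0.9, -0.2]
grip_width: 0.719
grasp_force: 0.0
```

```bash
python3 - <<'E'
from h import *
d=cap('top'); im=cv2.cvtColor(d['pixels'],cv2.COLOR_RGB2HSV); H,S,V=[im[...,i].astype(int) for i in range(3)]
yel=((H>22)&(H<35)&(S>150)&(V>120)).astype(np.uint8); yel[:, :220]=0; yel[:,262:]=0
v,u=np.where(yel); e=[(u[v==r].min()-.5,r) for r in range(238,270)]
P=cast(d,e,.002)[:,:2]*1000; print('lip line',P[0],P[-1],np.median(P,0))
e=[(c,v[u==c].min()-.5) for c in range(238,255)]; P=cast(d,e,.028)*1000; print(P[0],P[-1])
e=[(c,v[u==c].max()+.5) for c in range(238,255)]; P=cast(d,e,.028)*1000; print(P[0],P[-1])
t=d['pixels'][200:300,220:340]; s=cap('side')['pixels'][150:270,240:370]
a=cv2.resize(t,(480,400)); b=cv2.resize(s,(433,400),interpolation=2)
cv2.imwrite('pics/g2.png',cv2.cvtColor(cv2.resize(np.hstack([a,b]),(800,350)),cv2.COLOR_RGB2BGR))
print(status.read_state()['grip_width'])
E
```

```text
lip line [474.37582939 122.89016369] [382.1336508  128.27816575] [428.18150581 125.51017607]
[493.2959895  115.61758406  28.        ] [490.4369041   68.70378672  28.        ]
[379.81155741 114.90143994  28.        ] [379.98342685  68.26244641  28.        ]
0.8025655172849272
```

View pics/g2.png

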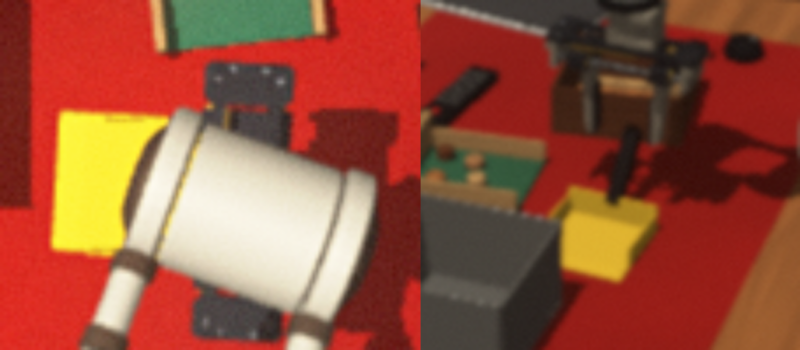

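Scoop still in place, gripper above the handle.

Emit:
apply_moves --commands '[[-1,[0,0,-0.2],0],[-1,[0,0,-0.4],0],[-1,[0,0,-0.61],0],[-1,[0,0,-0.61],0],[1,[0,0,-0.61],0],[1,[0,0,-0.61],0],[1,[0,0,-0.61],0],[1,[0,0,-0.61],0],[1,[0,0,-0.61],0],[1,[0,0,-0.61],0]]'

```text
time: 6.23
ee_pos: [0.4272, -0.029, 0.2343]
tool_rot: [0.726, 0.688, 0.0, 0.001]
contact_force: [-0.4, -0.0, 0.0]
grip_width: 0.584
grasp_force: 0.0
```

Emit:
apply_moves --commands '[[1,[0,0,0],0],[1,[0,0,0],0],[1,[0,0,0],0],[1,[0,0,0],0],[1,[0,0,0],0],[1,[0,0,0],0],[1,[0,0,0],0],[1,[0,0,0],0]]'

```text
time: 6.9
ee_pos: [0.4269, -0.0289, 0.2337]
tool_rot: [0.726, 0.688, -0.0, -0.0]
contact_force: [-0.5, -0.2, -0.4]
grip_width: 0.216
grasp_force: 30.0
```

Emit:
apply_moves --commands '[[1,[0,0,0.15],0],[1,[0,0,0.3],0],[1,[-0.1,0,0.6],-0.1],[1,[-0.2,-0.1,0.7],-0.9],[1,[-0.44,-0.2,0.7],-0.9],[1,[-0.44,-0.2,0.7],-0.9],[1,[-0.44,-0.2,0.7],-0.9],[1,[-0.44,-0.2,0.7],-0.9],[1,[-0.44,-0.2,0.7],-0.9],[1,[-0.44,-0.2,0.7],-0.9]]'

```text
time: 7.73
ee_pos: [0.3827, -0.0488, 0.3034]
tool_rot: [0.967, 0.253, -0.0, -0.0]
contact_force: [0.5, 0.6, -2.4]
grip_width: 0.216
grasp_force: 30.0
```

Emit:
apply_moves --commands '[[1,[0,0,0],-0.5],[1,[0,0,0],-0.5],[1,[0,0,0],-0.5],[1,[0,0,0],-0.5]]'

```text
time: 8.07
ee_pos: [0.3827, -0.0488, 0.3033]
tool_rot: [1.0, 0.006, -0.0, -0.0]
contact_force: [0.3, -0.0, -1.9]
grip_width: 0.214
grasp_force: 30.0
```

```bash
python3 - <<'E'
from h import *
st=status.read_state(); print(st['joints'],st['tool_rot'],st['ee_pos'])
t=cap('top')['pixels'][130:300,220:360]; s=cap('side')['pixels'][120:270,220:390]
a=cv2.resize(t,(330,400)); b=cv2.resize(s,(453,400),interpolation=2)
cv2.imwrite('pics/g3.png',cv2.cvtColor(np.hstack([a,b]),cv2.COLOR_RGB2BGR))
E
```

```text
[-4.42743523e-01 -2.57146048e-01  2.20554662e+00  1.97427957e-05
  1.19410453e+00  1.11639186e+00] [ 9.99982920e-01  5.82680088e-03 -4.07105920e-04 -2.06124360e-04] [ 0.38270575 -0.04875762  0.30329828]
```

View pics/g3.png

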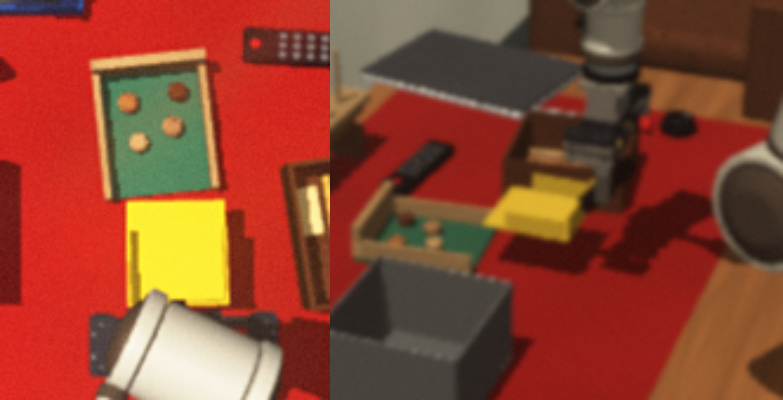

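The scoop is held level, mouth toward the tray (top crop 178,200), yaw a bit past; correct and measure its lip.

Emit:
apply_moves --commands '[[1,[0,0,0],0.06],[1,[0,0,0],0.06],[1,[0,0,0],0.06],[1,[0,0,0],0.06]]'

```text
time: 8.5
ee_pos: [0.3829, -0.0489, 0.3036]
tool_rot: [0.998, 0.056, -0.0, -0.0]
contact_force: [0.1, -0.2, -1.1]
grip_width: 0.217
grasp_force: 30.0
```

```bash
python3 - <<'E'
from h import *
st=status.read_state(); q=st['tool_rot']; print('toolx',np.degrees(2*np.arctan2(q[1],q[0])),st['ee_pos'])
d=cap('top'); im=cv2.cvtColor(d['pixels'],cv2.COLOR_RGB2HSV); H,S,V=[im[...,i].astype(int) for i in range(3)]
m=((H>22)&(H<35)&(S>150)&(V>120)).astype(np.uint8); m[:,:240]=0; m[:,340:]=0; m[:212]=0; m[270:]=0
v,u=np.where(m); print(u.min(),u.max(),v.min(),v.max())
c0,c1=u.min()+6,u.max()-6
P=cast(d,[(c,v[u==c].min()-.5) for c in range(c0,c1)],.072)[:,:2]*1000
k=np.polyfit(P[:,1],P[:,0],1); print('lip: yaw',np.degrees(np.arctan(-k[0])),'mid',P.mean(0))
r0=v.min()+8
for nm,z,f in(('L wall',.098,lambda r:u[v==r].min()-.5),('R wall',.098,lambda r:u[v==r].max()+.5)):
    P=cast(d,[(f(r),r) for r in range(r0,r0+14)],z)[:,:2]*1000; k=np.polyfit(P[:,0],P[:,1],1); print(nm,np.degrees(np.arctan(k[0])),'y at x=480',np.polyval(k,480))
E
```

```text
toolx 6.401319565186965 [ 0.38290093 -0.04885034  0.3036028 ]
269 314 214 259
lip: yaw 6.5827409299255875 mid [538.3241153  -38.46589792]
L wall 12.50562161735063 y at x=480 15.950079171427717
R wall 8.833131129957579 y at x=480 -96.9762825006011
```

Emit:
apply_moves --commands '[[1,[0,0,-0.2],0],[1,[0,0,-0.4],0],[1,[0,0,-0.55],0],[1,[0,0,-0.57],0],[1,[0,0,-0.57],0],[1,[0,0,-0.57],0],[1,[0,0,-0.57],0]]'

```text
time: 9.13
ee_pos: [0.3836, -0.0491, 0.2479]
tool_rot: [0.998, 0.056, 0.001, 0.001]
contact_force: [-0.2, 0.3, -1.6]
grip_width: 0.216
grasp_force: 30.0
```

```bash
cat > m.py <<'E'
from h import *
st=status.read_state(); q=st['tool_rot']; print('toolx',np.degrees(2*np.arctan2(q[1],q[0])),st['ee_pos'])
d=cap('top'); im=cv2.cvtColor(d['pixels'],cv2.COLOR_RGB2HSV); H,S,V=[im[...,i].astype(int) for i in range(3)]
m=((H>22)&(H<35)&(S>150)&(V>120)).astype(np.uint8); m[:,:240]=0; m[:,340:]=0; m[:206]=0; m[270:]=0
c=max(cv2.findContours(m,0,2)[0],key=cv2.contourArea)
P=cast(d,cv2.convexHull(c).reshape(-1,2),.03)[:,:2]*1000
r=cv2.minAreaRect(P.astype(np.float32)); print(r)
x,y=r[0]; print('axis offset of scoop from tray axis',y-(-22.9+(x-635.5)*.1069))
big=cv2.resize(cv2.cvtColor(d['pixels'][145:265,235:345],cv2.COLOR_RGB2BGR),None,fx=5,fy=5,interpolation=2); cv2.imwrite('pics/g4.png',big)
E
python3 m.py
```

```text
toolx 6.421608513630397 [ 0.38356412 -0.04914999  0.24788253]
((477.734375, -39.850669860839844), (121.08195495605469, 115.72029113769531), 6.719999313354492)
axis offset of scoop from tray axis -0.08552454833984768
```

View pics/g4.png

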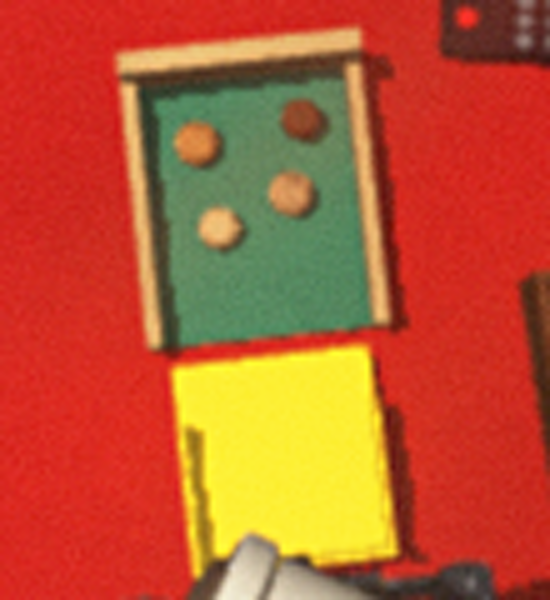

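Well aligned: lip at crop row 350, about 1.5 mm right of the tray's centreline. Shift, enter, lower.

Emit:
apply_moves --commands '[[1,[0.1,0.025,0],0],[1,[0.2,0.035,0],0],[1,[0.3,0.046,0],0],[1,[0.4,0.057,0],0],[1,[0.4,0.057,-0.03],0],[1,[0.4,0.057,-0.05],0],[1,[0.4,0.057,-0.065],0],[1,[0.4,0.057,-0.065],0]]'

```text
time: 9.85
ee_pos: [0.4226, -0.0432, 0.2403]
tool_rot: [0.998, 0.056, -0.0, 0.0]
contact_force: [-1.0, -0.3, 2.8]
grip_width: 0.215
grasp_force: 30.0
```

Emit:
apply_moves --commands '[[1,[0.06,0.006,0.005],0],[1,[0.12,0.013,0.005],0],[1,[0.18,0.019,0.005],0],[1,[0.24,0.026,0.005],0],[1,[0.3,0.032,0.005],0],[1,[0.36,0.038,0.005],0],[1,[0.42,0.045,0.005],0],[1,[0.48,0.051,0.005],0],[1,[0.54,0.058,0.005],0],[1,[0.6,0.064,0.005],0]]'

```text
time: 10.68
ee_pos: [0.4836, -0.0367, 0.241]
tool_rot: [0.998, 0.056, -0.0, 0.0]
contact_force: [-4.6, -0.3, 7.2]
grip_width: 0.214
grasp_force: 30.0
```

```bash
sed -i 's/g4/g5/' m.py; python3 m.py
```

```text
toolx 6.435521330162714 [ 0.48356461 -0.03673576  0.24097701]
((554.7864990234375, -49.78323745727539), (79.12238311767578, 26.42578887939453), 89.99642944335938)
axis offset of scoop from tray axis -18.254964202880863
```

View pics/g5.png

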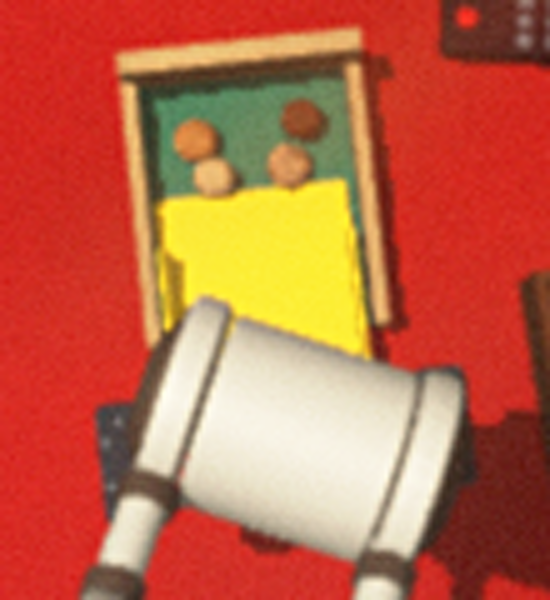

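Emit:
apply_moves --commands '[[1,[0.05,0.003,0.005],0],[1,[0.1,0.006,0.007],0],[1,[0.15,0.012,0.007],0],[1,[0.2,0.018,0.007],0],[1,[0.26,0.024,0.007],0],[1,[0.32,0.03,0.007],0],[1,[0.38,0.036,0.007],0],[1,[0.44,0.043,0.007],0],[1,[0.5,0.05,0.007],0],[1,[0.55,0.055,0.007],0]]'

```text
time: 11.57
ee_pos: [0.5385, -0.0312, 0.2414]
tool_rot: [0.998, 0.056, -0.0, -0.0]
contact_force: [-3.1, -1.2, 2.6]
grip_width: 0.217
grasp_force: 30.0
```

```bash
sed -i 's/g5/g6/' m.py; python3 m.py
```

```text
toolx 6.431053726012793 [ 0.53851851 -0.03119368  0.24142154]Traceback (most recent call last):
  File "m.py", line 5, in <module>
    c=max(cv2.findContours(m,0,2)[0],key=cv2.contourArea)
ValueError: max() iterable argument is empty
```

Emit:
apply_moves --commands '[[1,[0.03,0.004,0],0],[1,[0.06,0.007,0],0],[1,[0.09,0.01,0],0],[1,[0.11,0.012,0],0],[1,[0.13,0.014,0],0],[1,[0.14,0.015,0],0],[1,[0.14,0.015,0],0]]'

```text
time: 12.2
ee_pos: [0.5522, -0.0297, 0.2414]
tool_rot: [0.998, 0.056, 0.0, 0.0]
contact_force: [-1.1, 0.8, 1.4]
grip_width: 0.211
grasp_force: 30.0
```

```bash
cat > o.py <<'E'
from h import *
d=cap('top'); im=cv2.cvtColor(d['pixels'],cv2.COLOR_RGB2HSV); H,S,V=[im[...,i].astype(int) for i in range(3)]
np.save('last.npy',d['pixels'])
yel=(H>22)&(H<35)&(S>150)&(V>120); gr=(H>40)&(H<95)&(S>50)&(V>20)
for r in range(158,190): print(r,''.join('y' if yel[r,c] else 'g' if gr[r,c] else 'r' if (H[r,c]<6 or H[r,c]>174) and S[r,c]>200 else 'D' if V[r,c]<130 else 'o' for c in range(255,320)))
E
python3 o.py
```

```text
158 rrroooooooooooooooooooDDDDDDDDDDDDDDDDDDDDDDDDDDDoooooDDDoorrroor
159 rrrooooooooooDDDDDDDDDDDDDDDDDDDDDDDDDDDoooooooDDooooDDDooooooorr
160 rrrroDDDDDDDDDDDDDDDDDoooDDDDooooooooooooooooooDDoooooDooooroooro
161 rrrooooDDDDDDDooDDDDooooooooooooooooooooooooDooDDooooooorrrorrror
162 rrrroooDDDDoooooooooooooooooyooooooooDooooooDooDgoooooDoooroooooo
163 rrroooooDooooooooooooooooooooooooooooDDoooooDoooDooooooooooroooor
164 rrrrooooDyyoooooooooooooooooooooooooooDDooDDooooDoooooDorrorrooro
165 rrrrooooDyyoooooooooooooooooooooooooooooDDDoooyyooooooDoooooooror
166 rrrrooooDoyoooooooooooooooooooooooooooooooooooyooDooooDorrrroroor
167 rrrrooooDoyyoooooooooooooooooyyoooooooyyyyyyyyyooooooooooooorrrro
168 rrrrooooDoyyoooooooyyyoooooyyyyyyyyyyyyyyyyyyyyyooooooooorrrrrorr
169 rrrrooooDooyyoooooyyyyyyyyyyyyyyyyyyyyyyyyyyyyyooooooooDoooororro
170 rrrrooooDooyyyyyyyyyyyyyyyyyyyyyyyyyyyyyyyyyyyyoyDoooooDoorrroorr
171 rrrroooooyyyyyyyyyyyyyyyyyyyyyyyyyyyyyyyyyyyyyyyyooooooDoorrrrror
172 rrrroooooyyyyyooooooyyyyyyyyyyyyyyyyyyyyyyyyyyyyyooooooooooorrrrr
173 rrrroooooyyyyoooooooooyyyyyyyyyyyyyyyyyyyyyyyy
[... 439 characters left out ...]

180 rrrrroooDDoooooooooooooooooooooooooooooooooyyyyyyyoDoooororrrrrrr
181 rrrrroooDDooooooooooooooooooooooooooooooooooooyyoyoDooooDDrrrrrrr
182 rrrrrroDDoooooooooooooooooooooooooooooooooooooooooDooooorDrrrrrrr
183 rrrrroDDDoooooooooDoooooooooooooooooooooooooooooooooooooDDrrrroor
184 rrrrroDDDoooooooooooooooooooooooooooooooooooooooooooooooooooooooo
185 rrrrooDDooooooooooooooooooooooooooooooooooooooooooooooooooooooooo
186 rrrroDDDooooooooooooooooooooooooooooooooooooooooooooooooooooooooo
187 rrrroDDDooooooooooooooooooooooooooooooooooooooooooooooooooooooooo
188 rorroDDoooooooooooooooooooooooooooooooooooooooooooooooooooooooooo
189 rrrroDDoooooooooooooooooooooooooooooooooooooooooooooooooooooooooo
```

Emit:
apply_moves --commands '[[1,[0.02,0.002,0],0],[1,[0.03,0.003,0],0],[1,[0.03,0.003,0],0],[1,[0,0,-0.016],0],[1,[-0.023,-0.003,-0.032],0],[1,[-0.048,-0.005,-0.05],0],[1,[-0.073,-0.008,-0.068],0],[1,[-0.073,-0.008,-0.068],0]]'

```text
time: 12.92
ee_pos: [0.5467, -0.0302, 0.2381]
tool_rot: [0.998, 0.056, 0.004, 0.0]
contact_force: [-2.2, 4.0, 17.2]
grip_width: 0.215
grasp_force: 30.0
```

Emit:
apply_moves --commands '[[1,[-0.03,-0.003,-0.025],0],[1,[-0.06,-0.006,-0.05],0],[1,[-0.07,-0.007,-0.075],0],[1,[-0.08,-0.008,-0.1],0],[1,[-0.08,-0.008,-0.1],0],[1,[-0.08,-0.008,-0.1],0]]'

```text
time: 13.42
ee_pos: [0.5374, -0.0313, 0.2267]
tool_rot: [0.998, 0.056, 0.001, 0.0]
contact_force: [-6.9, 1.1, 15.9]
grip_width: 0.216
grasp_force: 30.0
```

```bash
python3 - <<'E'
from h import *
s=cap('side')['pixels'][120:270,200:370]; t=cap('top')['pixels'][145:265,235:345]
a=cv2.resize(t,(330,360),interpolation=2); b=cv2.resize(s,(408,360),interpolation=2)
cv2.imwrite('pics/g7.png',cv2.cvtColor(np.hstack([a,b]),cv2.COLOR_RGB2BGR))
E
```

```text
(no output)
```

View pics/g7.png

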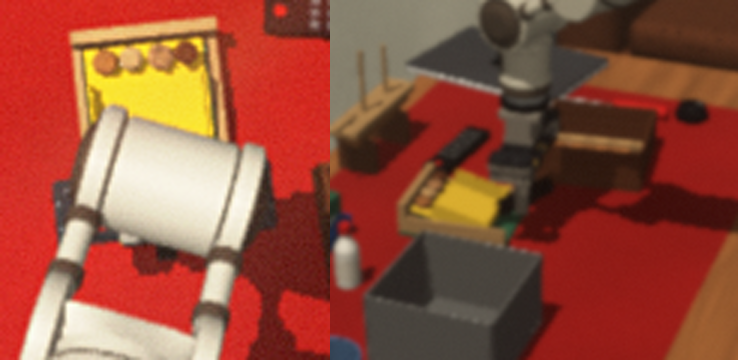

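All four offcuts ride in a row on the nose-up scoop (top crop 105–190, 60). Lift, then a forward jerk to slide them back.

Emit:
apply_moves --commands '[[1,[0,0,0.08],0],[1,[0,0,0.16],0],[1,[0,0,0.26],0],[1,[0,0,0.38],0],[1,[0,0,0.52],0],[1,[0,0,0.66],0],[1,[0,0,0.8],0],[1,[0,0,0.9],0],[1,[0,0,0.97],0],[1,[0,0,1],0]]'

```text
time: 14.35
ee_pos: [0.537, -0.0314, 0.3261]
tool_rot: [0.998, 0.056, 0.001, 0.0]
contact_force: [0.1, -0.7, -1.8]
grip_width: 0.218
grasp_force: 30.0
```

```bash
python3 o.py | sed -n 1,26p
```

```text
158 rrooooyyyooooooooooooooooooooooooooooooooDDDDDooooooooooDooororro
159 rrrooooyyooooooooooooooooooooooooooooooooooooooooooooooooooroooor
160 rrrroDoyyyoooooooooooooooooooooooooooooooyyooooooyoooooooooooroor
161 rrrroooyyyoooooooooooooooooooyyyoooooooooyyyooooyyooooooroorrrooo
162 rrrroooyyyyooooooooooyyooooooyyyyooooooyyyyyyyyyyyoooooooroooooro
163 rrrroooyyyyyooooooooyyyyooyyyyyyyyyoooyyyyyyyyyyyyyooooooorroroor
164 rrrroooyyyyyyyyooyyyyyyyyyyyyyyyyyyyyyyyyyyyyyyyyoooooooorororrrr
165 rrrroooyyyyyyyyyyyyyyyyyyyyyyyyyyyyyyyyyyyyyyyyyyyoooooooooroooor
166 rrrroooyyyyyyyyyyyyyyyyyyyyyyyyyyyyyyyyyyyyyyyyyyyyoooooooooooooo
167 rrrroooyyyyyyyyyyyyyyyyyyyyyyyyyyyyyyyyyyyyyyyyyyyyoooooooooooDDD
168 rrrroooyooyyyyyyyyyyyyyyyyyyyyyyyyyyyyyyyyyyyyyyyyyyooooDooDDDoDo
169 rrrroooyyoooyyyyyyyyyyyyyyyyyyyyyyyyyyyyyyyyyyyyyyyyooDDoooooDDDD
170 rrrroooyyoooooyyyyyyyyyyyyyyyyyyyyyyyyyyyyyyyyyyyyyyoooooooooDDoD
171 rrrrooooyoooooyyoyyyyyyyyyyyyyyyyyyyyyyyyyyyyyyyyyyyoooDooDDDoDDD
172 rrrrooooyoooooooooooyyyyyyyyyyyyyyyyyyyyyyyyyyyyyyyyoooDoDDDoDDDD
173 rrrrooooyoooooooooooooyyyyyyyyyyyyyyyyyyyyyyyyyyyyyyoooDDDDDDDDDD
174 rrrrroooyyoooooooooooooyyyyyyyyyyyyyyyyyyyyyyyyyyyyoooDDDDDDDDDDD
175 rrrrroooyyoooooooooooooyyyyyyyyyyyyyyyyyyyyyyyyyyyyyooDDDoDDDDDDD
176 rrrrroooyoooooooooooooooooooyyyyyyyyyyyyyyyyyyyyyyyyooDDDDDDDDDDD
177 rrrrrooooooooooooooooooooooooooyyyyyyyyyyyyyyyyyyyyyooDDDDDDDDDDD
178 rrrrroooooooooooooooDooooooooooooooyyyyyyyyyyyyyyyyyooDDDDDDDDDrD
179 rrrrrooooDooooooooooDoooooooooooooooooyyyyyyyyyyyyyyyoDDDDDDDDDDD
180 rrrrroooDDooooooooooooooooooooooooooooooooyyyyyyyyyyyoDDDDDDDDDDD
181 rrrrrooDDooooooooooDooooooooooooooooooooooooyyyyyyyyyoDDDDDDDDDDD
182 rrrrroDDDooooooooooDoooooooooooooooooooooooooooooyyyyoDDDDDDDDDDD
183 rrrrroDDooooooooooooooooooooooooooooooooooooooooooooooDDDDDDDDDDr
```

Emit:
apply_moves --commands '[[1,[0.38,0.04,0],0],[1,[0.65,0.07,0],0],[1,[0.82,0.088,0],0],[1,[0.92,0.099,0],0],[1,[0.97,0.104,0],0],[1,[0.98,0.105,0],0],[1,[0.98,0.105,0],0]]'

```text
time: 14.98
ee_pos: [0.6343, -0.0208, 0.3238]
tool_rot: [0.998, 0.056, -0.001, -0.0]
contact_force: [-0.8, 0.5, -1.2]
grip_width: 0.218
grasp_force: 30.0
```

```bash
sed -i 's/range(158,190)/range(110,165)/;s/range(255,320)/range(250,315)/' o.py; python3 o.py
```

```text
110 ooDDDDDDDDDrrrrrorrrrrrrrrrrrrrrrrrrrrrrrrororrorrrorrrrororDDDDD
111 ooDDDDDDDDDrrrrrrrrrrrrrrrrrrrrrrrrrrrrrrrrrorrrrorrrrrrrrroDDDDD
112 ooDDDDDDDDDrorrrrorrrrrrrrrrrrrrrrrrrrrrrrrrrrrrrrorrroroorrDDDDD
113 ooDDDDDDDDoororrrrrrrrrrrrrrrrrrrrrrrrorrrorrroroorrrrrooDDDDDDDD
114 oooDDDDDDDoorrrrrrrorrrrrrrrrorrrrrrrrrrrrrrrrrrrooorrrrooroDDDDD
115 oooDDDDDDDoorrrrrrrrrrrrrrrrrrrrrrorrrroooooooooooorrrrrrrorDDDDD
116 oooDDDDDDororrrrrrrrrrrrrorrrrroooooooooooyoyyyyyyorrrrrorroDDDDD
117 oooDDDDDDorrrorrrrrrrooooooooooooyyyyyyyyyyyyyyyyyorrorrrrrorDDDD
118 ooooDDDDDrrrooooooooooooyyyyyyyyyyyyyyyyyyyyyyyyyyoorrrorrooDDDDD
119 ooooDDDDoooooooyyyyyyyyyyyyyyyyyyyyyyyyyyyyyyyyyyyorrrrrrroroDDDD
120 ooooDDDooyyyooyyyyyyyyyyyyyyyyyyyyyyyyyyyyyyyyyyyyorrroorororDDDD
121 ooooDDDoyyyoooooooyyyyyyyyyyyyyyyyyyyyyyyyyyyyyyyyororrrrrorrooor
122 ooooDDDoyyoooooooooyyyyyyyyyyyyyyyyyyyyyyyyyyyyyyyoorrrrorrorrrrr
123 ooooDDDoyyooooooooooyyyyyyyyyyyyyyyyyyyyyyyyyyyyyyyorrorrrrrrrrrr
124 ooooDDDoyoooooooooDoyyyyyyyyyyyyyyyyyyyyyyyyyyyyyyyorrororrrrrrrr
125 ooooDDDoooooooooooDooooooooyyyyyyyyyyyyyyyyyyy
[... 2049 characters left out ...]

155 DDoooooooooDooooooooooooooooooooooooooooooooooooooooooooooooooooo
156 oDoooooooooDooooooooooooooooooooooooooooooooooooooooooooooooooooo
157 oDooooooooDDooooooooooooooooooooooooooooooooooooooooooooooooooooo
158 roooooooooDDooooooooooooooooooooooooooooooooooooooooooooooooooooo
159 roooooooooDDooooooooooooooooooooooooooooooooooooooooooooooooooooo
160 DoooooooooDDooooooooooooooooooooooooooooooooooooooooooooooooooooo
161 DDDoDoooooDDooooooooooooooooooooooooooooooooooooooooooooooooooooo
162 DDDDDDDDDDDDooooooooooooooooooooooooooooooooooooooooooooooooooooo
163 DDDDDDDDDDDDooooooooooooooooooooooooooooooooooooooooooooooooooooo
164 DDDDDDDDDDDDooooooooooooooooooooooooooooooooooooooooooooooooooooo
```

Emit:
apply_moves --commands '[[1,[-0.04,0,0.08],0],[1,[-0.12,0.02,0.2],0],[1,[-0.24,0.06,0.3],0.05],[1,[-0.38,0.12,0.37],0.1],[1,[-0.52,0.2,0.4],0.16],[1,[-0.66,0.28,0.4],0.23],[1,[-0.8,0.36,0.4],0.3],[1,[-0.92,0.44,0.4],0.37],[1,[-1,0.5,0.4],0.43],[1,[-1,0.55,0.4],0.48]]'

```text
time: 15.87
ee_pos: [0.5327, 0.0347, 0.3652]
tool_rot: [0.907, 0.422, -0.0, -0.0]
contact_force: [-1.2, 1.2, -1.8]
grip_width: 0.214
grasp_force: 30.0
```

Emit:
apply_moves --commands '[[1,[-0.04,0.05,0],0.06],[1,[-0.08,0.12,0],0.13],[1,[-0.12,0.21,0],0.2],[1,[-0.16,0.31,0],0.26],[1,[-0.2,0.42,0],0.31],[1,[-0.21,0.54,0],0.36],[1,[-0.21,0.66,0],0.4],[1,[-0.21,0.76,0],0.42],[1,[-0.21,0.84,0],0.42],[1,[-0.21,0.9,0],0.42]]'

```text
time: 16.7
ee_pos: [0.5134, 0.1248, 0.365]
tool_rot: [0.723, 0.691, 0.0, 0.0]
contact_force: [-0.3, -0.6, -2.5]
grip_width: 0.212
grasp_force: 30.0
```

```bash
python3 - <<'E'
from h import *
st=status.read_state(); q=st['tool_rot']; print('toolx',np.degrees(2*np.arctan2(q[1],q[0])),st['ee_pos'])
s=cap('side')['pixels'][130:290,200:350]; t=cap('top')['pixels'][145:265,155:315]
a=cv2.resize(t,(400,300),interpolation=2); b=cv2.resize(s,(375,400),interpolation=2)
a=cv2.copyMakeBorder(a,0,100,0,0,0)
cv2.imwrite('pics/g8.png',cv2.cvtColor(np.hstack([a,b]),cv2.COLOR_RGB2BGR))
E
```

```text
toolx 87.36381127983593 [0.51335281 0.12475971 0.36500905]
```

View pics/g8.png

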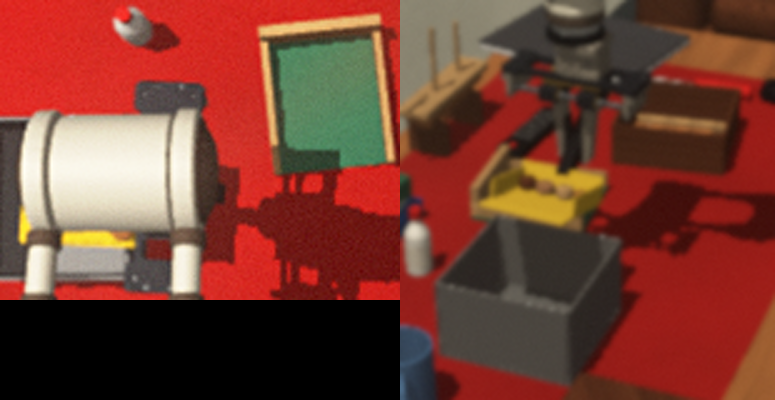

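Offcuts sit at the back of the pan; the tray is empty. Tipping nose-down against the bin wall works only from a level grip, so I set the scoop down, let it fall flat, and regrip it higher on the handle.

Emit:
apply_moves --commands '[[1,[-0.04,-0.04,0],0],[1,[-0.1,-0.12,0],0],[1,[-0.2,-0.24,0],0],[1,[-0.32,-0.38,0],0],[1,[-0.44,-0.52,0],0],[1,[-0.56,-0.66,0],0],[1,[-0.68,-0.8,0],0],[1,[-0.77,-0.9,0],0],[1,[-0.82,-0.97,0],0],[1,[-0.83,-1,0],0]]'

```text
time: 17.63
ee_pos: [0.4298, 0.0229, 0.3645]
tool_rot: [0.724, 0.69, -0.0, 0.0]
contact_force: [0.6, 0.5, -1.3]
grip_width: 0.211
grasp_force: 30.0
```

Emit:
apply_moves --commands '[[1,[0,-0.05,-0.05],0],[1,[0,-0.13,-0.13],0],[1,[0,-0.23,-0.25],0],[1,[0,-0.33,-0.39],0],[1,[0,-0.42,-0.53],0],[1,[0,-0.49,-0.67],0],[1,[0,-0.53,-0.8],0],[1,[0,-0.55,-0.9],0],[1,[0,-0.55,-0.97],0],[1,[0,-0.55,-1],0]]'

```text
time: 18.47
ee_pos: [0.4303, -0.0307, 0.2631]
tool_rot: [0.723, 0.691, -0.0, -0.001]
contact_force: [-0.5, -0.1, -2.6]
grip_width: 0.216
grasp_force: 30.0
```

Emit:
apply_moves --commands '[[1,[0,0,-0.08],0],[1,[0,0,-0.16],0],[1,[0,0,-0.24],0],[1,[0,0,-0.31],0],[1,[0,0,-0.37],0],[1,[0,0,-0.41],0],[1,[0,0,-0.45],0],[1,[0,0,-0.45],0]]'

```text
time: 19.13
ee_pos: [0.4308, -0.0309, 0.2194]
tool_rot: [0.723, 0.691, -0.0, -0.0]
contact_force: [0.4, 0.4, -1.8]
grip_width: 0.215
grasp_force: 30.0
```

Emit:
apply_moves --commands '[[1,[0,0,-0.02],0],[1,[0,0,-0.03],0],[-1,[0,0,-0.03],0],[-1,[0,0,-0.03],0],[-1,[0,0,-0.03],0],[-1,[0,0,-0.03],0],[-1,[0,0,-0.03],0],[-1,[0,0,-0.03],0],[-1,[0,0,-0.03],0],[-1,[0,0,-0.03],0]]'

```text
time: 19.97
ee_pos: [0.4306, -0.0308, 0.2166]
tool_rot: [0.723, 0.691, 0.0, -0.0]
contact_force: [-0.1, -0.4, 0.6]
grip_width: 0.776
grasp_force: 0.0
```

```bash
python3 - <<'E'
from h import *
d=cap('top'); im=cv2.cvtColor(d['pixels'],cv2.COLOR_RGB2HSV); H,S,V=[im[...,i].astype(int) for i in range(3)]
np.save('last.npy',d['pixels'])
yel=(H>22)&(H<35)&(S>150)&(V>120)
v,u=np.where(yel[200:300,210:310]); v+=200; u+=210; print(u.min(),u.max(),v.min(),v.max())
P=cast(d,[(u[v==r].min()-.5,r) for r in range(238,270)],.002)[:,:2]*1000; k=np.polyfit(P[:,0],P[:,1],1); print('lip yaw',90+np.degrees(np.arctan(k[0])),'y at x=430',np.polyval(k,430))
for r in range(228,278,2): print(r,''.join('y' if yel[r,c] else 'r' if (H[r,c]<6 or H[r,c]>174) and S[r,c]>200 else 'D' if V[r,c]<110 else 'o' for c in range(222,300)))
print(status.read_state()['grip_width'])
E
```

```text
231 269 231 270
lip yaw 87.7135312292046 y at x=430 139.0737010954853
228 rooroorrrrrrrrrrrrrrrrrrrrrrrrrrrrrrrrrrrrrrrrrrrrrrrrrrrooDDDDDDDDDDDDDDDDDDD
230 orroroorrroooooooooooooooooooooooooorrrrrrrrrrrrrooooooooDDDDDDDDDDDDDDDDDDDDD
232 rorroorrrooyyyyyyyyyyyyyyyyyyyyyooyyyyyyyyyyyyyyoooooooooDDDDDooDDDDDDDDDDDDDD
234 rooororrroyyyyyyyyyyyyyyyyyyyyyyyyyyyyyyyyyooooooooooooooDoooDooDDDDDDDDDDDDDD
236 rrorrrrrroyyyyyyyyyyyyyyyyyyyyyyyyyyyyyyyoooDDDoooooooooooooooooooDDDDDDDDDDDD
238 rrrrrorrroyyyyyyyyyyyyyyyyyyyyyyyyyyyyyyyooDDDoooooooooooooooooooooooooDDDDDDD
240 oooororrroyyyyyyyyyyyyyyyyyyyyyyyyyyyyyyyooDDooooooooooooooooooooooooooooooooD
242 rorroorrroyyyyyyyyyyyyyyyyyyyyyyyyyyyyyyyoDDoooooooooooooooooooooooooooooooooo
244 rrrrrrrrroyyyyyyyyyyyyyyyyyyyyyyyyyyyyyyoDDooooooooooooooooooooooooooooooooooo
246 rorrrorrroyyyyyyyyyyyyyyyyyyyyyyyyyyyyyooDoooooooooooooooooooooooooooooooooooo
248 orrorrrrroyyyyyyyyyyyyyyyyyyyyyyyyyyyyooDooooooooooooooooooooooooooooooooooooo
250 rorroorrroyyyyyyyyyyyyyyyyyyyyyyyyyyyyoDoooooooooooooooooooooooooooooooooooooo
252 rorrrorrooyyyyyyyyyyyyyyyyyyyy
[... 363 characters left out ...]
ooooooooooooooooo
262 rrrrrrrroyyyyyyyyyyyyyyyyyyyyyyyyyyyyooooooooooooooooooooooooooooooooooooooooo
264 rrrrrrrroyyyyyyyyyyyyyyyyyyyyyyyyyyyooDooooooooooooooooooooooooooooooooooooooo
266 rrrrrrrroyyyyyyyyyyyyyyyyyyyyyyyyyyoDDooDDDDDDoooooooooooooooooooooooooooooooo
268 rrrrrrrroyyyyyyyyyyyyyyyyyyyyyyyyyoooooooDDDDDDooooooooooooooooooooooooooooooo
270 rrrrrrrrrooooooooooyyyoooooyooooyooooooooooDDooooooooooooooooooooooooooooooooo
272 rrrrrrrrrrrrrrrrrrrrrrrrrrrrrrrroooooooooooDoooooooooooooooooooooooooooooooooo
274 rrrrrrrrrrrrrrrrrrrrrrrrrrrrrrrroooooooooooorrrrrrrrrroooooooooooooooooooooooo
276 rrrrrrrrrrrrrrrrrrrrrrrrrrrrrrroooooooooooorrrrrrrrrrroDDDDDDooooooooooooooooo
0.8150493799258165
```

Emit:
apply_moves --commands '[[-1,[0,0,0.1],0],[-1,[0,0.02,0.2],0],[-1,[0,0.04,0.29],0],[-1,[0,0.04,0.29],0],[1,[0,0.04,0.29],0],[1,[0,0.04,0.29],0],[1,[0,0.04,0.29],0],[1,[0,0.04,0.29],0],[1,[0,0.04,0.29],0],[1,[0,0.04,0.29],0]]'

```text
time: 20.85
ee_pos: [0.4305, -0.0269, 0.2453]
tool_rot: [0.723, 0.691, -0.0, -0.0]
contact_force: [0.1, -0.1, 1.0]
grip_width: 0.581
grasp_force: 0.0
```

Emit:
apply_moves --commands '[[1,[0,0,0],0],[1,[0,0,0],0],[1,[0,0,0],0],[1,[0,0,0],0],[1,[0,0,0],0],[1,[0,0,0],0],[1,[0,0,0],0],[1,[0,0,0],0],[1,[0,0,0],0],[1,[0,0,0],0]]'

```text
time: 21.68
ee_pos: [0.4307, -0.0269, 0.2456]
tool_rot: [0.723, 0.691, 0.0, 0.0]
contact_force: [1.2, -0.8, -0.3]
grip_width: 0.219
grasp_force: 30.0
```

Emit:
apply_moves --commands '[[1,[0,0,0.05],0],[1,[0,0,0.13],0],[1,[0,0,0.24],0],[1,[0,0,0.37],0],[1,[0,0,0.51],0],[1,[0,0,0.65],0],[1,[0,0,0.78],0],[1,[0,0,0.89],0],[1,[0,0,0.96],0.03],[1,[0,0,1],0.03]]'

```text
time: 22.52
ee_pos: [0.4308, -0.0269, 0.3473]
tool_rot: [0.706, 0.708, 0.0, 0.001]
contact_force: [0.2, 0.1, -1.6]
grip_width: 0.214
grasp_force: 30.0
```

Emit:
apply_moves --commands '[[1,[0.04,0.05,0.05],0],[1,[0.1,0.13,0.1],0],[1,[0.2,0.25,0.2],0],[1,[0.32,0.39,0.25],0],[1,[0.44,0.54,0.3],0],[1,[0.56,0.68,0.3],0],[1,[0.67,0.81,0.3],0],[1,[0.75,0.91,0.3],0],[1,[0.8,0.97,0.3],0],[1,[0.82,1,0.3],0]]'

```text
time: 23.35
ee_pos: [0.5131, 0.0742, 0.3753]
tool_rot: [0.706, 0.708, -0.0, -0.0]
contact_force: [0.4, -0.9, -2.0]
grip_width: 0.216
grasp_force: 30.0
```

Emit:
apply_moves --commands '[[1,[0,0.04,0],0],[1,[0,0.1,0],0],[1,[0,0.2,0],0],[1,[0,0.32,0],0],[1,[0,0.45,0],0],[1,[0,0.58,0],0],[1,[0,0.7,0],0],[1,[0,0.8,0],0],[1,[0,0.88,0],0],[1,[0,0.92,0],0]]'

```text
time: 24.18
ee_pos: [0.5125, 0.1663, 0.3756]
tool_rot: [0.706, 0.708, 0.0, -0.0]
contact_force: [0.2, 0.4, -2.2]
grip_width: 0.219
grasp_force: 30.0
```

```bash
python3 - <<'E'
from h import *
st=status.read_state(); q=st['tool_rot']; print('toolx',np.degrees(2*np.arctan2(q[1],q[0])),st['ee_pos'])
d=cap('top'); im=cv2.cvtColor(d['pixels'],cv2.COLOR_RGB2HSV); H,S,V=[im[...,i].astype(int) for i in range(3)]
yel=(H>22)&(H<35)&(S>150)&(V>120)
for r in range(190,266,2): print(r,''.join('y' if yel[r,c] else 'r' if (H[r,c]<6 or H[r,c]>174) and S[r,c]>200 else 'D' if V[r,c]<80 else 'g' if S[r,c]<50 else 'o' for c in range(135,225)))
E
```

```text
toolx 90.18014274793099 [0.51249017 0.16632863 0.37561967]
190 oororrrrrrrooooorrrrrrrrrrrrrrrrrroooooooooooooooooooooooogogooggggggggooDDDDDDDorrrrrrrrr
192 ooorroooooooggooooooooooooooooooooggggggggggggggggggggggggggooggggggggooDDDDDDDDorrrrrrrrr
194 rrroooggggggooooogggogggggggggggggggggggggggggggggggggggggggogggggggggooDDDDDDDDorrrrrrrrr
196 orooogggggggooogggggggggggggggggggggggggggggggggggggggggggggoggggggggggoDDDDDDDDorrrrrrrrr
198 rrooggggggoooooggggggggggggggggggggggggggggggggggggggggggggoogggggggggooDDDDDDDDDoooooorrr
200 rroggggggggoooggggggggggggggggggggggggggggggggggggggggggggggogggggggggooDDDDDDDDDooooooorr
202 roogggggggoooggggggggggggggggggggggggggggggggggggggggggggggoogggggggggooDDDDDDDDDDoooroorr
204 roggggggggoogggggggggggggggggggggggggggggggggggggggggggggggoogggggggggooDDDDDDDDDDDororooo
206 ooggggggggooogggggggggggggggggggggggggggggggggggggggggggggggogggggggggooDDDDDDDDDDDooooooo
208 ooggggggggooogggggggggggggggggggggggggggggggggggggggggggggggogggggggggooDDDDDDDDDDDorooroo
210 ooggggggggogogggggggggggggggggggggggggggggggggggggggggggggggoggggggggggooDDDDDDDDDDoooo
[... 1868 characters left out ...]
gggggggggDgggggggggggooDDoooooororo
252 rrrrrroggggggggggooogggggooggggggoggggggggggggggggggggggggggggggDggggggggggogogDoroooorrrr
254 rrrrrrogggggggggggoooDDDDDDDDDDogoggggggggggggggggggggDgggggggggDgggggggggggoogDDooroorror
256 rrrrrroogggggggggoooooogoogoooooooooooooooooooooooooggggggggggggDggggggggggggogDDDoorororo
258 rrrrrrrooggggggggooooroooooorroooooooooooooooooooooogDgggggDgggDDgggggggggggoooDDDooorrrrr
260 rrrrrrroggggggggggooorrrrrrrrrrrrrrrrrrrrrrorrrrrrroogDDDDggggggDggggoooooooooDDDorrrrrrrr
262 rrrrrrroggggggggggooorrrrrrrrrrrrrrrrrrrrrrrrrrrrrrooooooooooooooooooooooooooDDoorrrrrrrrr
264 rrrrrrrogggggggggoooorrrrrrrrrrorrrrorrrrrrrrrrrrrrrrrrrrrrrrrrroooooooooooooDDorrrrrrrrrr
```

Emit:
apply_moves --commands '[[1,[0,0,-0.06],0],[1,[0,0,-0.16],0],[1,[0,0,-0.28],0],[1,[0,0,-0.38],0],[1,[0,0.04,-0.46],0],[1,[0,0.1,-0.5],0],[1,[0,0.17,-0.5],0],[1,[0,0.24,-0.5],0],[1,[0,0.3,-0.5],0],[1,[0,0.32,-0.5],0]]'

```text
time: 25.07
ee_pos: [0.5126, 0.1981, 0.3255]
tool_rot: [0.706, 0.708, 0.0, -0.0]
contact_force: [0.0, 0.9, -2.5]
grip_width: 0.216
grasp_force: 30.0
```

Emit:
apply_moves --commands '[[1,[0,0.05,0],0],[1,[0,0.1,0],0],[1,[0,0.16,0],0],[1,[0,0.22,0],0],[1,[0,0.28,0.04],0],[1,[0,0.34,0.08],0],[1,[0,0.4,0.12],0],[1,[0,0.4,0.12],0]]'

```text
time: 25.73
ee_pos: [0.5141, 0.2334, 0.3409]
tool_rot: [0.706, 0.708, -0.004, 0.006]
contact_force: [-2.6, -22.4, 10.4]
grip_width: 0.218
grasp_force: 30.0
```

Emit:
apply_moves --commands '[[1,[0,0.06,0.04],0],[1,[0,0.12,0.08],0],[1,[0,0.18,0.12],0],[1,[0,0.24,0.16],0],[1,[0,0.3,0.2],0],[1,[0,0.36,0.24],0],[1,[0,0.42,0.28],0],[1,[0,0.46,0.32],0],[1,[0,0.46,0.32],0]]'

```text
time: 26.48
ee_pos: [0.5129, 0.2834, 0.3705]
tool_rot: [0.706, 0.708, 0.0, 0.001]
contact_force: [0.4, -3.0, -0.5]
grip_width: 0.219
grasp_force: 30.0
```

Emit:
apply_moves --commands '[[1,[0,-0.35,0],0],[1,[0,-0.5,0.02],0],[1,[0,-0.5,0.02],0],[1,[0,-0.2,0.02],0],[1,[0,-0.2,0.02],0],[1,[0,-0.5,0.02],0],[1,[0,-0.5,0.02],0]]'

```text
time: 27.07
ee_pos: [0.5127, 0.2318, 0.3713]
tool_rot: [0.706, 0.708, -0.001, 0.0]
contact_force: [0.0, 0.4, -1.7]
grip_width: 0.216
grasp_force: 30.0
```

```bash
cat > p.py <<'E'
from h import *
d=cap('side'); im=cv2.cvtColor(d['pixels'],cv2.COLOR_RGB2HSV); H,S,V=[im[...,i].astype(int) for i in range(3)]
yel=(H>=20)&(H<35)&(S>150)&(V>90)
for r in range(190,285,2): print(r,''.join('y' if yel[r,c] else 'r' if (H[r,c]<6 or H[r,c]>174) and S[r,c]>180 else 'W' if H[r,c]<20 and S[r,c]>60 else 'D' if V[r,c]<50 else '.' for c in range(200,310)))
E
python3 p.py
```

```text
190 WWWWWrrrWWWWWWWWWWWWWrrrrrrrrrrrrrrrrrWWWWWWWWWWWWWWWWWWWWWWWWWWWWWrrrrrrrrrrWWWrrrrrWWWWWWWWWWWWWWWWWWWWWWWWW
192 WWWrrrrrrrrrrrrrrrrrrrrrrrrrrrrrrrrrWWWWWWWWWWWWWWWWWWWWWWWWWWWWWWWrrrrrrrrrrrrrrrrrrWWWWWWWWWWWWWWWWWWWWWWWWW
194 WrrrrrrrrrrrrrrrrrrrrrrrrrrrrrrrrrrWWWWWWWWWWWWWWWWWWWWWWWWWWWWWWWWrrrrrrrrrrrrrrrrrrrWWWWWWWWWWWWWWWWWWWWWWWW
196 rrrrrrrrrrrrrrrrrrrrrrrrrrrrrrrrrWWWWWWWWWWWWWWWWWWWWWWWWWWWWWWWWWWWWWWWrrrrrrrrrrrrrrrrrrrrrrrrrrWrWWWWWWWWWW
198 rrrrrrrrrrrrrrrrrrrrrrrrrrrrrrrrWWWWWWWWWWWWWWWWWWWWWWWWWWWWWWWWWWWWWWWWWWWWWWWWWWWrrrrrrrrrrrrrrrrrrrrrrrrrrr
200 ..WWrrrrrrrrrrrrrrrrrrrrrrrrrrWWWWWWWWWWWW.........WWWWWWWWWWWWWWWWWWWWWWWWWWWWWWWWrrrrrrrrrrrrrrrrrrrrrrrrrrr
202 ...WWrrrrrrrrrrrrrrrrrrrrrrrrWWWWWWWWWWWW...........WWWWWWWWWWWWW...WWWWWWWWWWWWWWWrrrrrrrrrrrrrrrrrrrrrrrrrrr
204 DDDWWrrrrrrrrrrrrrrrrrrrrrrrWWWWWWWWWWWW............WWWWWWWWWWWW.................WWWrrrrrrrrrrrrrrrrrrrrrrrrrr
206 DDDWWrrrrrrrrrrrrrrrrrrrrrrrWWWWWWWWWW................DDDWWWWWW...................Wrrrrrrrrrrrrrrrrrrrrrrrrrrr
208 DDDD....rrrrrrrrrrrrrrrrrrrrWWWWWWWWW...................DWWWW
[... 3719 characters left out ...]
rrrrrrrrrr
274 ..............rrrrrrrrWWWWWWWWWW....................................WWWWWWWWrrrrrrrrrrrrrrrrrrrrrrrrrrrrrrrrrr
276 ..............rrrrrrrrrrrrrrrrrWWWWWWWWW.............................WWWWWWrrrrrrrrrrrrrrrrrrrrrrrrrrrrrrrrrrr
278 ............D.WrrrrrrrrrrrrrrrrrrrrrrrrWWWWWWWWW.....................WWWWWrrrrrrrrrrrrrrrrrrrrrrrrrrrrrrrrrrrr
280 ............DD.rrrrrrrrrrrrrrrrrrrrrrrrrrrrrrrrWWWWWWWWWW...........WWWWWWWWWWrrrrrrrrrrrrrrrrrrrrrrrrrrrrrrrr
282 ............DD.rrrrrrrrrrrrrrrrrrrrrrrrrrrrrrrrrrrrrrrrrWWWWWWWWW...WWWWWWWWWWWWWWWWWWrrrrrrrrrrrrrrrrrrrrrrrr
284 ............DDDWrrrrrrrrrrrrrrrrrrrrrrrrrrrrrrrrrrrrrrrrrrrrrrrrWWWWWWWWWWWWWWWWWWWWWWWWWWWWWWrrrrrrrrrrrrrrrr
```

Emit:
apply_moves --commands '[[1,[0,0,0.3],0],[1,[0,0,0.6],0],[1,[0,0,0.9],0],[1,[0,0,1],0],[1,[0,0,1],0],[1,[0,0,1],0]]'

```text
time: 27.62
ee_pos: [0.5125, 0.2336, 0.4707]
tool_rot: [0.706, 0.708, -0.0, -0.0]
contact_force: [0.4, -0.0, -1.4]
grip_width: 0.209
grasp_force: 30.0
```

Emit:
apply_moves --commands '[[1,[-0.2,-0.2,0],0],[1,[-0.4,-0.45,0],0],[1,[-0.6,-0.7,0],0],[1,[-0.83,-1,0],0],[1,[-0.83,-1,0],0],[1,[-0.83,-1,0],0]]'

```text
time: 28.12
ee_pos: [0.4286, 0.1324, 0.4689]
tool_rot: [0.707, 0.707, -0.001, -0.002]
contact_force: [0.1, 0.6, -1.4]
grip_width: 0.211
grasp_force: 30.0
```

Emit:
apply_moves --commands '[[1,[0,-0.3,0],0],[1,[0,-0.6,0],0],[1,[0,-0.75,-0.2],0],[1,[0,-0.75,-0.5],0],[1,[0,-0.75,-0.8],0],[1,[0,-0.75,-1],0],[1,[0,-0.75,-1],0],[1,[0,-0.75,-1],0]]'

```text
time: 28.78
ee_pos: [0.4295, 0.0587, 0.37]
tool_rot: [0.706, 0.708, -0.001, -0.002]
contact_force: [1.0, 0.2, -1.7]
grip_width: 0.213
grasp_force: 30.0
```

```bash
python3 - <<'E'
from h import *
print(status.read_state()['ee_pos'])
d=cap('top'); im=cv2.cvtColor(d['pixels'],cv2.COLOR_RGB2HSV); H,S,V=[im[...,i].astype(int) for i in range(3)]
for r in range(188,260): print(r,''.join('W' if S[r,c]>90 and H[r,c]<25 else 'D' if V[r,c]<60 else '.' for c in range(138,214)))
m=((S>90)&(H<25)).astype(np.uint8)[195:254,146:206]
n,l,st,c=cv2.connectedComponentsWithStats(m)
for i in range(1,n):
  if st[i,4]>15: print(st[i,4],np.round(cast(d,[c[i]+[146,195]],.02)[0]*1000))
E
```

```text
[0.42954794 0.05866822 0.36995536]
188 WWWWWWWWWWWWWWWWWWWWWWWWWWWWWWWWWWWWWWWWWWWWWWWWWWWWWWWWWWWWWWWWWWWWWWWWWWWW
189 WWWWWWWWWWWWWWWWWWWWWWWWWWWWWWWWWWWWWWWWWWWWWWWWWWWWWWWWWWWWWWWWWWWWWWWWWWWW
190 WWWWWWWWWWWWWWWWWWWWWWWWWWWWWWWWWWWWWWWWWWWWWWWWWWWWWWWWWWWWWWWWWWWWWWWWWWWW
191 WWWWWWWWWWWWWWWWWWWWWWWWWWWWWWWWWWWWWWWWWWWWWWWWWWWWWWWWWWWWWWWWWWWWWWWWWWWW
192 WWWWW................................................................WWWWWWW
193 WWWWW.................................................................WWWWWW
194 WW.W...DD..DDDDDDDDDDDDDDDDDDDDDWD.DDDDDDDDDDDDDDDDDDDDDDDDDDD.DDD....D.WWWW
195 WWWWW..DDDDDDDDDD.DDDDDDDWDWDDDDDDDD..WDD..DD..WDDDD.D.DD..DDDDD.D....DDDWWW
196 WWWWW..DDDDDDDDDDDD.D.D.D..DD....D.DDDD..D.D..................D..D....DDDDWW
197 WWW.W..DDWD.DD.D......................................................DDD.DW
198 W.WW...DD.DDD.DDDD....................................................DDDDDW
199 W..W...DD.DD.D.DD.....................................................D.DDWW
200 W.WWW..DDWDDDDDDD.....................................................DDDD.W
201 WWWWW..D
[... 4127 characters left out ...]
..D.DDDDDDDD................................................W...........
253 WWWW..DDDDWDDDD.............................................................
254 WWWW..DDDDDDDDDDD...............................................W...........
255 WWWW...........................................................W............
256 WWWWW..........................................................W............
257 WWWWWWWWWWWWWWWWWWWWWWWWWWWWWWWWWWWWWWWWWWWWWWWWWWWWWWWWWWWWWWWW............
258 WWWWWWWWWWWWWWWWWWWWWWWWWWWWWWWWWWWWWWWWWWWWWWWWWWWWWWWWWWWWWWWW............
259 WWWWWWWWWWWWWWWWWWWWWWWWWWWWWWWWWWW.WWWWWWWWWWWW.WWW.WWWWWWWWWW.............
51 [549. 361.  20.]
63 [525. 338.  20.]
122 [480. 340.  20.]
```

All four offcuts lie in the bin. Now lay the scoop down, levelling it by rolling its lip on the table.

Emit:
apply_moves --commands '[[1,[0,0,-0.2],0],[1,[0,0,-0.36],0],[1,[0,-0.03,-0.46],0],[1,[0,-0.1,-0.56],0],[1,[0,-0.19,-0.66],0],[1,[0,-0.3,-0.76],0],[1,[0,-0.4,-0.86],0],[1,[0,-0.48,-0.93],0],[1,[0,-0.55,-1],0],[1,[0,-0.55,-1],0]]'

```text
time: 29.67
ee_pos: [0.4295, 0.0019, 0.2705]
tool_rot: [0.707, 0.707, -0.0, -0.0]
contact_force: [-0.1, -1.2, 2.0]
grip_width: 0.21
grasp_force: 30.0
```

Emit:
apply_moves --commands '[[1,[0,-0.08,-0.08],0],[1,[0,-0.14,-0.14],0],[1,[0,-0.2,-0.2],0],[1,[0,-0.25,-0.24],0],[1,[0,-0.25,-0.24],0],[1,[0,-0.25,-0.24],0]]'

```text
time: 30.17
ee_pos: [0.4296, -0.0222, 0.2474]
tool_rot: [0.706, 0.708, -0.0, -0.0]
contact_force: [0.5, -1.0, 0.8]
grip_width: 0.214
grasp_force: 30.0
```

Nearly flat at z 0.247. Release and rise.

Emit:
apply_moves --commands '[[1,[0,0,-0.02],0],[1,[0,0,-0.02],0],[-1,[0,0,-0.02],0],[-1,[0,0,-0.02],0],[-1,[0,0,-0.02],0],[-1,[0,0,-0.02],0],[-1,[0,0,-0.02],0],[-1,[0,0,-0.02],0],[-1,[0,0,-0.02],0],[-1,[0,0,-0.02],0]]'

```text
time: 31.0
ee_pos: [0.4297, -0.0219, 0.2456]
tool_rot: [0.706, 0.708, -0.0, 0.0]
contact_force: [0.0, 0.1, 0.3]
grip_width: 0.77
grasp_force: 0.0
```

Emit:
apply_moves --commands '[[-1,[0,0,0],0],[-1,[0,0,0.1],0],[-1,[0,0,0.3],0],[-1,[0,0,0.6],0],[-1,[0,0,0.9],0],[-1,[0,0,1],0],[-1,[0,0,1],0],[-1,[0,0,1],0]]'

```text
time: 31.67
ee_pos: [0.4296, -0.0219, 0.3456]
tool_rot: [0.706, 0.708, 0.0, 0.0]
contact_force: [0.6, -0.2, -0.3]
grip_width: 1.006
grasp_force: 0.0
```

```bash
python3 - <<'E'
from h import *
d=cap('top'); im=cv2.cvtColor(d['pixels'],cv2.COLOR_RGB2HSV); H,S,V=[im[...,i].astype(int) for i in range(3)]
yel=((H>22)&(H<35)&(S>150)&(V>120)).astype(np.uint8); yel[:200]=0; yel[300:]=0; yel[:,:215]=0; yel[:,310:]=0
c=max(cv2.findContours(yel,0,2)[0],key=cv2.contourArea)
print(cv2.minAreaRect((cast(d,cv2.convexHull(c).reshape(-1,2),.01)[:,:2]*1000).astype(np.float32)))
d=cap('side'); im=cv2.cvtColor(d['pixels'],cv2.COLOR_RGB2HSV); H,S,V=[im[...,i].astype(int) for i in range(3)]
yel=((H>=20)&(H<35)&(S>150)&(V>90)).astype(np.uint8); yel[:190]=0; yel[270:]=0; yel[:,:255]=0; yel[:,340:]=0
v,u=np.where(yel); i=v.argmax(); j=u.argmin()
print('lip corners on table?',np.round(cast(d,[(u[i],v[i]),(u[j],v[j])],.002)*1000), (u[i],v[i]),(u[j],v[j]))
E
```

```text
((430.2144775390625, 86.10917663574219), (112.26524353027344, 56.52806854248047), 0.23170232772827148)
lip corners on table? [[389. 117.   2.]
 [493.  16.   2.]] (np.int64(305), np.int64(243)) (np.int64(287), np.int64(223))
```

```bash
python3 - <<'E'
from h import *
for n,rs,cs in (('top',range(226,280,2),range(222,312)),('side',range(186,250,2),range(270,345))):
    d=cap(n); im=cv2.cvtColor(d['pixels'],cv2.COLOR_RGB2HSV); H,S,V=[im[...,i].astype(int) for i in range(3)]
    for r in rs: print(r,''.join('y' if 20<=H[r,c]<35 and S[r,c]>150 and V[r,c]>170 else 'k' if 18<=H[r,c]<38 and S[r,c]>120 else 'r' if (H[r,c]<8 or H[r,c]>174) and S[r,c]>180 else 'D' if V[r,c]<70 else '.' for c in cs))
E
```

```text
226 rrrrrrrrrrrrrrrrrrrrrrrrrrrrrrrrrrrrrrrrrrrrrrrrrrr.D.......................D.rrrrrrrrrrrr
228 rrrrrrrrrrrrrrrrrrrrrrrrrrrrrrrrrrrrrrrrrrrrrrrrrrr.DD........D.DD...DD..DDDD.rrrrrrrrrrrr
230 rrrrrrrrrrrrrrrrrrrrrrrrrrrrrrrrrrrrrrrrrr................k.DDDD..D......DDDD.rrrrrrrrrrrr
232 rrrrrrrrrrrrrrrrrrrrrrrrrrr..r....r..r.r..................k.DD.........DDDDDD.rrrrrrrrrrrr
234 rrrrrrrrrrrrrrrrkyyyyyyyyyyyyyyyyyyyyyyy..................k.DD.........DDDDDD.rrrrrrrrrrrr
236 rrrrrrrrrrrrrrrryyyyyyyyyyyyyyyyyyyyyk............k...........DDDDD.rrr..DD.rrrrrrrrrrrrrr
238 rrrrrrrrrrrrrrrryyyyyyyyyyyyyyyyyyyk................................rrr..DD.rrrrrrrrrrrrrr
240 rrrrrrrrrrrrrrrryyyyyyyyyyyyyyyyyy........................................D.rrrrrrrrrrrrrr
242 rrrrrrrrrrrrrrrryyyyyyyyyyyyyyyyy..............................................rrrrrrrrrrr
244 rrrrrrrrrrrrrrrryyyyyyyyyyyyyyyy........................................................rr
246 rrrrrrrrrrrrrrrryyyyyyyyyyyyyyyk..........................................................
248 rrrrrrrrrrrrrrrrkyyyyyyyyyyyyyk....................
[... 3324 characters left out ...]
DDkkyyyyyyyyyyyyyyyyyyyyyyyyykkk..rrrrrrrrrrrrrrrrrrrrrrrrrr
234 .............DDDDkkyyyyyyyyyyyyyyyyyyyyyyyykkk..rrrrrrrrrrrrrrrrrrrrrrrrrrr
236 ...........DDDDDDkkyyyyyyyyyyyyyyyyyyyyyyyykk.rrrrrrrrrrrrrrrrrrrrrrrrrrrrr
238 ..........DDDDDDDkkyyyyyyyyyyyyyyyyyyyyyyyyk.rrrrrrrrrrrrrrrrrrrrrrrrrrrrrr
240 ........DDDDDDDDD..kkyyyyyyyyyyyyyyyyyyyyyy.rrrrrrrrrrrrrrrrrrrrrrrrrrrrrrr
242 .......DDDDDDDDDD.rrrr......kkyyyyyyyyyyyk.rrrrrrrrrrrrrrrrrrrrrrrrrrrrrrrr
244 ......DDDDDDDDDDDDrrrrrrrrrrrrr.......kk..rrrrrrrrrrrrrrrrrrrrrrrrrrrrrrrrr
246 ....DDDDDDDDDDDDDDDrrrrrrrrrrrrrrrrrrrrrrrrrrrrrrrrrrrrrrrrrrrrrrrrrrrrrrrr
248 ...DDDDDDDDDDDDDDDDrrrrrrrrrrrrrrrrrrrrrrrrrrrrrrrrrrrrrrrrrrrrrrrrrrrrrrrr
```

```bash
python3 - <<'E'
from h import *
pts=np.array([[72,58,0],[72,-58,0],[-50,58,36],[-50,-58,36],[-50,-58,0],[40,-58,28],[40,58,28],[-115,0,100]])/1e3
c,s=np.cos(np.pi/2),np.sin(np.pi/2); R=np.array([[c,-s,0],[s,c,0],[0,0,1]])
for n in('top','side'):
    d=cap(n); T=np.linalg.inv(d['T']); k,D=K(d)
    P=pts@R.T+[.430,.044,0]
    print(n,np.round(cv2.projectPoints(P,cv2.Rodrigues(T[:3,:3])[0],T[:3,3],k,D)[0][:,0]).astype(int).tolist())
E
```

```text
top [[239, 272], [239, 233], [280, 274], [280, 233], [280, 233], [249, 233], [249, 273], [303, 254]]
side [[310, 244], [278, 238], [321, 218], [291, 212], [291, 221], [282, 226], [313, 233], [312, 192]]
```

```bash
python3 -c "
from bench import order; print(order.close_job())"
```

```text
the job is handed in; nothing more can be done
None
```

I handed the job in at about 32 s. By my last camera checks, all four offcuts are in the grey bin, and the scoop lies flat on the table, released. The tray was in place when last seen, before the tipping; I did not re-measure it or the other items at the end.

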